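Cap the paint pot with a cam-arm coupling

TASK

Close the paint pot on the craftsman's bench: set the blue coupling (not the orange one) over the pot's grooved steel adaptor, with both of its cam arms still raised, and push it down until it sits fully home and upright. Then swing its two cam arms down one after the other, as far as they go, so that both end up slanting downwards.

Things in the scene. Friction and masses are not known exactly. Their poses are not given: they have to be found in the camera images.
- coupling_stem (a point): Blue loose coupling, stands mouth down, 0.38 kg: cup 53 mm wide, 52 tall (inside 43 wide, 46 deep), on it a round stem 30 mm wide, 46 tall. Point: stem's axis at grip height, 78 mm above the cup's rim, 20 below the stem's top. z up; y runs through the two steel cam arms, so grip with the fingers closing along x. (An orange one like it stands elsewhere: not used.)
- adaptor (a point): Top centre of the grooved steel adaptor upright on the lid of the paint pot (fixed, blue band, 148 mm wide, lid 90 mm high). z up. Adaptor 40 mm wide, top 94 mm above the lid, 184 above the table, nose tapering to 28 mm over the top 10. Coupling fits at any yaw, 1.5 mm loose; home, its cup rests on this top, coupling_stem is 32 mm above this point. Arms close only when it is home.
- cam_left (a joint): Cam arm on the coupling's +y side, 65 mm long, 14 wide, 7 thick; hinge 31 mm out along y, 58 below coupling_stem. 0 = raised, 30 deg above level (tip 87 mm out, 25 below coupling_stem); grows going down to its stop, 1.31 rad = 45 deg below level. Press straight down 70 mm from the stem's axis: at the stop the arm is there 39 mm below its hinge. Stays where left (0.04 N m); starts at 0 to 0.2.
- cam_right (a joint): The same for the cam arm on the coupling's -y side: 0 = raised, 1.31 rad = fully down.
Mind the look-alikes: they are no part of the job. There is more than one size of the part that bears coupling_stem; the job needs the smaller.

How it is judged:
On the way, in this order (a step that is already met when the one before it is completed fails the run):
1. the blue coupling sits fully home and upright on the adaptor with both cam arms still raised (horizontal distance between coupling_stem and adaptor below 0.012 m and z of coupling_stem in the frame of adaptor below 0.038 m and angle between coupling_stem's own z axis and vertical below 0.17 rad and value of joint each of cam_left, cam_right below 0.6 rad), for 0.2 s.
2. one cam arm is swung down while the other is still raised (horizontal distance between coupling_stem and adaptor below 0.015 m and ((value of joint cam_left above 1.05 rad and value of joint cam_right below 0.6 rad) or (value of joint cam_right above 1.05 rad and value of joint cam_left below 0.6 rad))), for 0.1 s.
At the end, for the whole second after the job is handed in: The blue coupling sits on the adaptor, fully home (within 6 mm of its seated height, within 12 mm of the axis, tilted less than 10 degrees), and both cam arms are down (each at 1.05 rad or more, at most 15 degrees short of the stop) (horizontal distance between coupling_stem and adaptor below 0.012 m and z of coupling_stem in the frame of adaptor below 0.038 m and angle between coupling_stem's own z axis and vertical below 0.17 rad and value of joint each of cam_left, cam_right above 1.05 rad); the robot touches nothing.
It also fails if it takes over 51 s, if anything falls off the work surface, if the arm or the gripper's body presses on something with over 40 N, if the wrist force passes 120 N, or if a joint passes its speed limit or range.

ROBOT

A 6-joint arm with a two-finger parallel gripper is mounted at the origin on the work surface. World frame = base frame: x ahead of the robot, y to its left, z up, the work surface at z = 0. Lengths are in m, angles in rad, forces in N, time in s.
With the tool pointing down it reaches from about 0.275 to 1 m from the base axis. Payload 8.4 kg.
Tool frame: the origin (TCP) lies at the very end of the fingers, on their centre line; the grasp point (between the pads) lies 19 mm behind it (bot.grip_point_offset is the distance from the TCP to the grasp point, in m); y points along the fingers, x is the direction in which the jaws open and shut, and the axes are right-handed (so a half turn about y gives the same grasp; the last joint's range is limited). The gripper opens to 85 mm and grips with 20 to 120 N. Pads are 22 mm wide; open, the fingers measure 114 mm over their backs; the gripper's body (76 mm by 85 mm) begins 54 mm behind the grasp point. The pads swing forward as they close: fully open they stand 13 mm farther back than shut.
Start: joints at [-1.112, 0.353, 1.633, -0, 1.155, -0.002], TCP at [0.278, -0.56, 0.231] pointing down, gripper open.
Joint ranges: [-2.63, 2.63], [-0.92, 2.1], [0.06, 2.66], [-1.3, 4.44], [0, 2.69], [-3.02, 3.02]. Speed limits (rad/s): [2.22, 2.22, 2.79, 3.14, 3.14, 3.14].

INTERFACE

Orientations are given as a unit quaternion [x, y, z, w].
In Python, from workcell import bot gives the robot as it stands.
- The arm moves only by the tool apply_moves, never from a script. Its argument "steps" is a list of rows, each a list of 7 numbers: the shift along the tool's x, y, z in mm, then the turn, a rotation vector about the tool's x, y, z in rad, then the opening, from -1 (shut) to 1 (fully open), so that 0 is half open. In form: [[x, y, z, ax, ay, az, grip], ...]. A call has 1 to 8 rows; each row shifts and turns the commanded pose from where the row before left it, along the tool's axes as they then stand; what a row does not reach is not made up. A row lasts 1/10 s, in which the tool goes at most 50 mm and 8.59 degrees, less where a joint would pass 70% of its speed; a pose out of reach is approached as far as the arm can. A call with a gripper value outside its range is refused whole. The fingers move at their own pace and stop on an object; the grip force is fixed at half the most. Time passes only in rows, so rows that do not move let the fingers close. It gives the time, the measured TCP pose, the force and the opening at its end, in the units of the state.
- bot.get_state(): the state, without advancing time (a new reading comes with each control period).
- bot.capture(name): name is "side" or "top"; returns the picture (420x560x3 uint8, red, green, blue); there is no depth.
- bot.camera_params(name): a dict with "mtx" (3x3 intrinsics, pixels), "k1" (the pictures are not rectified: a ray, as slopes to the right and down, at radius r is drawn at 1 + k1 r^2 times it, then the intrinsics apply), "rvec" (rotation vector, rad) and "tvec" (3), from world to camera coordinates, as OpenCV has them. Camera axes: x right, y down, z forward; pixel columns grow to the right and rows downward; lengths in m; the calibration is good to about 2 mm. A picture is of the moment at which its call begins. camera_params takes no time and is no camera call.
- bot.finish_job(): hands the job in, once; it reports no verdict.
The state is a dict: "clock": time; "joints": joint angles; "qvel": joint speeds; "effort": joint torques, N m; "eef_pos": TCP position; "ee_rot": TCP orientation; "ft_force": force on the tool from outside, world axes, zero at the start; "ft_torque": the same for the moment, N m; "opening": finger opening in m.
Only numpy, scipy, OpenCV 4.12 (cv2) and the standard library are available. Lean on these libraries where they do the work, as an engineer would, in place of code of your own. Each camera call takes 0.05 s, during which the arm holds its last target.

## Working session

There is one attempt and no reset: what is moved stays moved. The work goes in short steps, Python scripts to look and compute and a tool call to move; the robot and the scene stay as the last step left them, time stands still between calls to the robot, and variables do not carry over. Pictures are saved under pics/ and viewed, and the job is handed in when it is done.

Besides the shell and the picture viewer there is one more tool, called after "Emit:" by a JSON object that holds its "fn" and its "kwargs", one argument or row to a line. apply_moves: Moves the arm, as the interface text tells. Its arguments: {"type":"object","properties":{"steps":{"type":"array","items":{"type":"array","items":{"type":"number"}}}},"required":["steps"]}

```bash
ls; mkdir -p pics; cat > h.py <<'E'
import numpy as np, cv2
from scipy.spatial.transform import Rotation as R
from workcell import bot
def cap(n,f):
    im=bot.capture(n); cv2.imwrite('pics/'+f,cv2.cvtColor(im,cv2.COLOR_RGB2BGR)); return im
def ray(n,u,v):
    p=bot.camera_params(n);K=np.array(p['mtx'],float)
    d=np.array([(u-K[0,2])/K[0,0],(v-K[1,2])/K[1,1]])
    s=cv2.undistortPoints(np.array([[[u,v]]],float),K,np.array([p['k1'],0,0,0,0.]))[0,0]
    Rm=cv2.Rodrigues(np.array(p['rvec'],float))[0];t=np.array(p['tvec'],float).ravel()
    return -Rm.T@t, Rm.T@np.array([s[0],s[1],1])
def onz(n,u,v,z):
    c,d=ray(n,u,v); return c+d*(z-c[2])/d[2]
def proj(n,P):
    p=bot.camera_params(n);K=np.array(p['mtx'],float)
    return cv2.projectPoints(np.array(P,float).reshape(-1,1,3),np.array(p['rvec'],float),np.array(p['tvec'],float),K,np.array([p['k1'],0,0,0,0.]))[0][:,0]
def tri(a,b):
    (c1,d1),(c2,d2)=ray('side',*a),ray('top',*b)
    s=np.linalg.lstsq(np.c_[d1,-d2],c2-c1,rcond=None)[0]
    P,Q=c1+s[0]*d1,c2+s[1]*d2
    return (P+Q)/2,np.linalg.norm(P-Q)
E
python3 - <<'E'
from h import *
cap('side','s0.png');cap('top','t0.png')
for n in('side','top'):print(n,ray(n,280,210))
s=bot.get_state();print(s)
print(R.from_quat(s['ee_rot']).as_matrix().round(3))
E
```

```text
pics
side (array([0.27034947, 0.7085276 , 0.96428887]), array([ 0.12590321, -0.63495854, -0.76251617]))
top (array([0.12622656, 0.00900992, 1.50151901]), array([ 0.18448982, -0.01540709, -0.98277486]))
{'clock': 0.1, 'joints': array([-1.11242596e+00,  3.53590344e-01,  1.63407807e+00,  2.98893719e-05,
        1.15519463e+00, -2.39319985e-03]), 'qvel': array([ 0.00176559, -0.00194039, -0.00128959, -0.00052313,  0.00015366,
        0.00175928]), 'effort': array([ 1.04350569e-03, -6.06361198e+01, -3.42818391e+01,  1.29695870e-06,
        3.90976100e-03, -2.30132798e-05]), 'eef_pos': array([ 0.27771384, -0.55942263,  0.23062177]), 'ee_rot': array([-0.60071609,  0.37299463, -0.37224253,  0.60120769]), 'ft_force': array([-0.26960114,  0.01764267, -0.88386972]), 'ft_torque': array([-0.01293685,  0.01042672,  0.01414935]), 'opening': 0.08523557819169589}
[[ 0.445 -0.001  0.896]
 [-0.896  0.001  0.445]
 [-0.001 -1.     0.   ]]
```

View pics/s0.png

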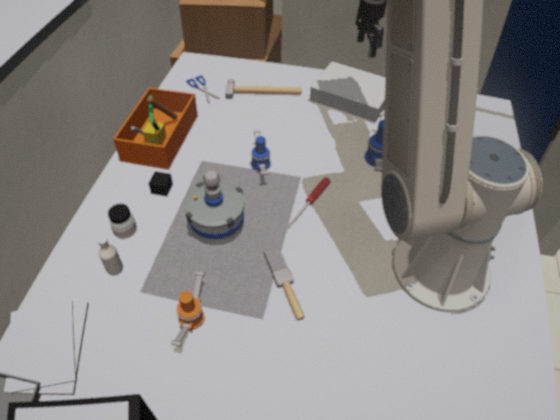

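View pics/t0.png

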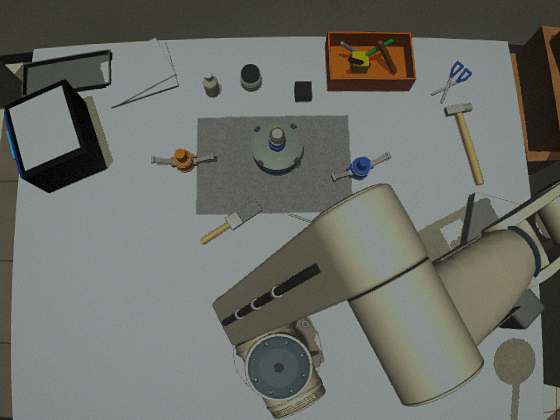

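Candidates: blue at side (261,153) / top (361,168); a second blue one, half hidden, at side (378,145); orange at side (188,310), not used. I'll enlarge both blue ones.

```bash
python3 - <<'E'
from h import *
s=cv2.imread('pics/s0.png');t=cv2.imread('pics/t0.png')
def z(i,x,y,w,h,k):return cv2.resize(i[y:y+h,x:x+w],None,fx=k,fy=k,interpolation=cv2.INTER_CUBIC)
cv2.imwrite('pics/c1.png',np.hstack([z(s,225,110,80,80,4),z(s,340,100,80,80,4)]))
cv2.imwrite('pics/c2.png',np.hstack([z(t,320,130,80,80,4),z(t,235,105,80,80,4)]))
for n,i in(('side',s),('top',t)):
    hsv=cv2.cvtColor(i,cv2.COLOR_BGR2HSV);m=cv2.inRange(hsv,(105,150,50),(125,255,255))
    nn,l,st,c=cv2.connectedComponentsWithStats(m)
    for k in range(1,nn):
        if st[k,4]>30:print(n,st[k],c[k].round(1))
E
```

```text
side [253 150  15   7  39] [260.7 153.9]
side [206 196  16   9  60] [213.9 200.4]
top [450  61  14  16  62] [455.8  68.5]
top [457  69  15  13  56] [463.6  75.5]
top [  4 111  19  67 149] [ 12.9 145.1]
top [269 141  16   9  41] [276.2 146.3]
top [353 157  17  18 184] [361.3 165. ]
```

View pics/c1.png

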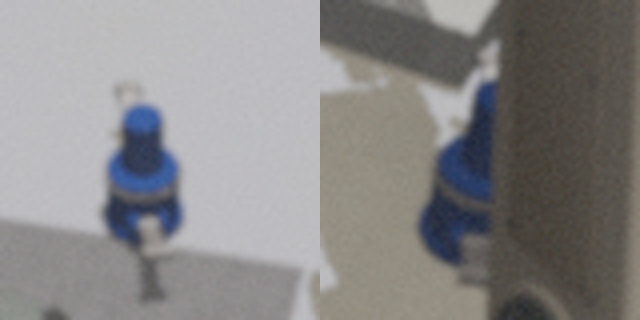

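View pics/c2.png

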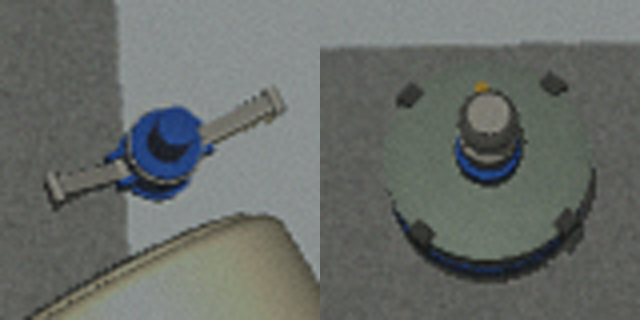

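```bash
python3 - <<'E'
from h import *
s=cv2.imread('pics/s0.png');t=cv2.imread('pics/t0.png')
def z(i,x,y,w,h,k):return cv2.resize(i[y:y+h,x:x+w],None,fx=k,fy=k,interpolation=cv2.INTER_CUBIC)
cv2.imwrite('pics/c3.png',np.hstack([z(s,190,160,50,60,8),z(s,240,125,50,60,8)]))
cv2.imwrite('pics/c4.png',np.hstack([z(t,255,115,50,60,8),z(t,340,140,50,60,8)]))
P=onz('top',364.4,161.4,.098);A=onz('top',276.9,133.4,.184)
print('stemtop',P,tri((259.9,139.1),(364.4,161.4)));print('adapt',A)
print(proj('side',[P,A]))
a,b=onz('top',389.1,154.1,.048),onz('top',332.6,177.1,.048);print(a,b,a-b,np.linalg.norm(a-b),(a+b)/2)
E
```

```text
stemtop [ 0.52366821 -0.25302125  0.098     ] (array([ 0.52357546, -0.2530974 ,  0.09754474]), np.float64(0.00042658732096662727))
adapt [ 0.58027025 -0.00800272  0.184     ]
[[259.78675812 138.96237479]
 [210.06691197 175.04403228]]
[ 0.559147   -0.33714145  0.048     ] [ 0.49227241 -0.16716933  0.048     ] [ 0.06687459 -0.16997212  0.        ] 0.18265468431929513 [ 0.5257097  -0.25215539  0.048     ]
```

View pics/c3.png

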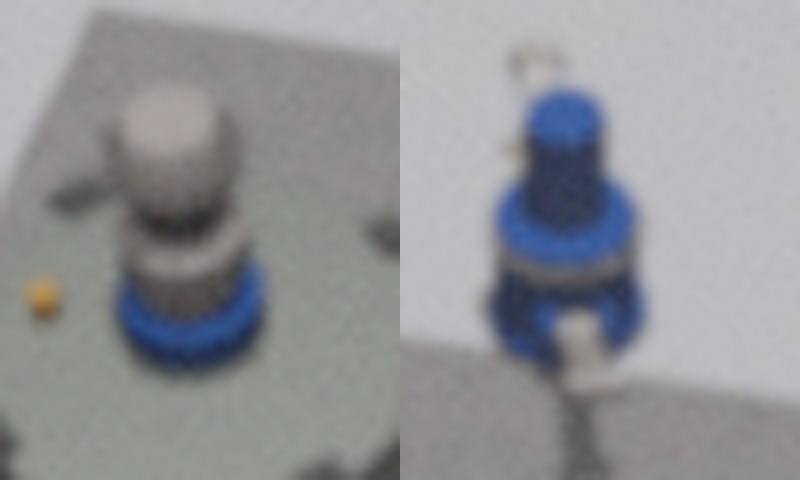

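View pics/c4.png

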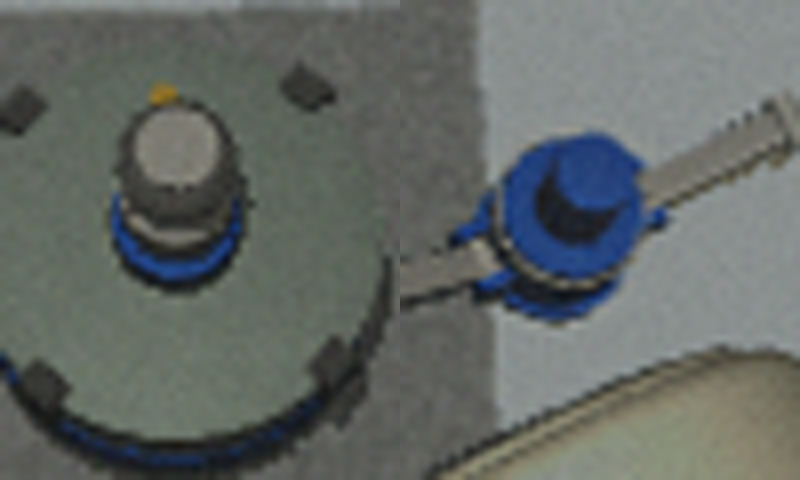

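The visible one at side (261,153) / top (361,168) is the smaller. Its stem top triangulates to z=97.5 mm against 98 expected, with a 0.4 mm ray gap. The other blue one is clearly wider. The coupling's y axis sits about 21.5° from world y.

```bash
cat >> h.py <<'E'
def go(target,xang,lin=30,ang=8):
    s=bot.get_state();Rm=R.from_quat(s['ee_rot']).as_matrix()
    x=np.array([np.cos(np.radians(xang)),np.sin(np.radians(xang)),0]);y=np.array([0,0,-1.]);T=np.c_[x,y,np.cross(x,y)]
    d=Rm.T@(np.array(target)-s['eef_pos'])*1000
    print('pos',s['eef_pos'].round(4),'t',round(s['clock'],2),'tool shift mm',d.round(1),'rotvec',R.from_matrix(Rm.T@T).as_rotvec().round(3),'F',s['ft_force'].round(1),'op',round(s['opening'],4),'j',s['joints'].round(2))
E
python3 - <<'E'
from h import *
print(tri((210.8,174.3),(276.8,132.8)),tri((210.8,174.3),(276.9,133.2)))
a,b=onz('top',389.1,154.1,.053),onz('top',332.6,177.1,.053)
go((.5236,-.2531,.231),21.5)
E
```

```text
(array([ 0.5793628 , -0.00778984,  0.18751845]), np.float64(0.002603742135879689)) (array([ 0.57894035, -0.00801117,  0.18713259]), np.float64(0.001531658110777754))
pos [ 0.2777 -0.5594  0.2306] t 0.1 tool shift mm [-1.651e+02 -2.000e-01  3.564e+02] rotvec [-1.000e-03 -1.485e+00 -1.000e-03] F [-0.3  0.  -0.9] op 0.0852 j [-1.11  0.35  1.63  0.    1.16 -0.  ]
```

Emit:
{"fn": "apply_moves", "kwargs": {
  "steps": [
    [-14,0,30,0,0,0,1],
    [-14,0,30,0,0,0,1],
    [-14,0,30,0,0,0,1],
    [-14,0,30,0,0,0,1],
    [-14,0,30,0,0,0,1],
    [-14,0,30,0,0,0,1],
    [-14,0,30,0,0,0,1],
    [-14,0,30,0,0,0,1]
  ]
}}

```text
clock: 0.9
eef_pos: [0.4436, -0.3515, 0.231]
ee_rot: [-0.601, 0.373, -0.372, 0.601]
ft_force: [0.5, -0.2, -0.4]
opening: 0.0856
```

Emit:
{"fn": "apply_moves", "kwargs": {
  "steps": [
    [0,0,0,0,-0.14,0,1],
    [0,0,0,0,-0.14,0,1],
    [0,0,0,0,-0.14,0,1],
    [0,0,0,0,-0.14,0,1],
    [0,0,0,0,-0.14,0,1],
    [0,0,0,0,-0.14,0,1],
    [0,0,0,0,-0.14,0,1],
    [0,0,0,0,-0.14,0,1]
  ]
}}

```text
clock: 1.7
eef_pos: [0.4429, -0.3526, 0.2309]
ee_rot: [-0.707, -0.005, 0.006, 0.707]
ft_force: [-0.6, 0.1, 1.3]
opening: 0.0856
```

Emit:
{"fn": "apply_moves", "kwargs": {
  "steps": [
    [0,0,0,0,-0.14,0,1],
    [0,0,0,0,-0.14,0,1],
    [0,0,0,0,-0.085,0,1],
    [0,0,0,0,0,0,1],
    [0,0,0,0,0,0,1]
  ]
}}

```text
clock: 2.2
eef_pos: [0.4429, -0.3527, 0.2311]
ee_rot: [-0.695, -0.131, 0.131, 0.695]
ft_force: [0.3, -0.0, 0.6]
opening: 0.0853
```

```bash
python3 - <<'E'
from h import *
go((.5236,-.2531,.150),21.5)
E
```

```text
pos [ 0.4429 -0.3527  0.2311] t 2.2 tool shift mm [111.4  81.1  63.4] rotvec [-0.    -0.003 -0.   ] F [ 0.3 -0.   0.6] op 0.0853 j [-0.68  0.26  1.76  0.    1.12 -1.05]
```

Emit:
{"fn": "apply_moves", "kwargs": {
  "steps": [
    [27.9,0,15.9,0,0,0,1],
    [27.9,0,15.9,0,0,0,1],
    [27.9,0,15.9,0,0,0,1],
    [27.7,0,15.7,0,0,0,1],
    [0,40,0,0,0,0,1],
    [0,41,0,0,0,0,1],
    [0,0,0,0,0,0,1],
    [0,0,0,0,0,0,1]
  ]
}}

```text
clock: 3.0
eef_pos: [0.5233, -0.2529, 0.1504]
ee_rot: [-0.694, -0.131, 0.132, 0.695]
ft_force: [1.1, -0.7, -0.2]
opening: 0.0856
```

```bash
python3 - <<'E'
from h import *
go((.5236,-.2531,.060),21.5)
s=cap('side','s1.png');t=cap('top','t1.png')
cv2.imwrite('pics/c5.png',cv2.resize(cv2.cvtColor(s[80:230,180:380],cv2.COLOR_RGB2BGR),None,fx=4,fy=4))
E
```

```text
pos [ 0.5233 -0.2529  0.1504] t 3.0 tool shift mm [ 0.4 90.4 -0.4] rotvec [-0.001 -0.002 -0.001] F [ 1.1 -0.7 -0.2] op 0.0856 j [-0.45  0.38  1.8  -0.    0.97 -0.83]
```

View pics/c5.png

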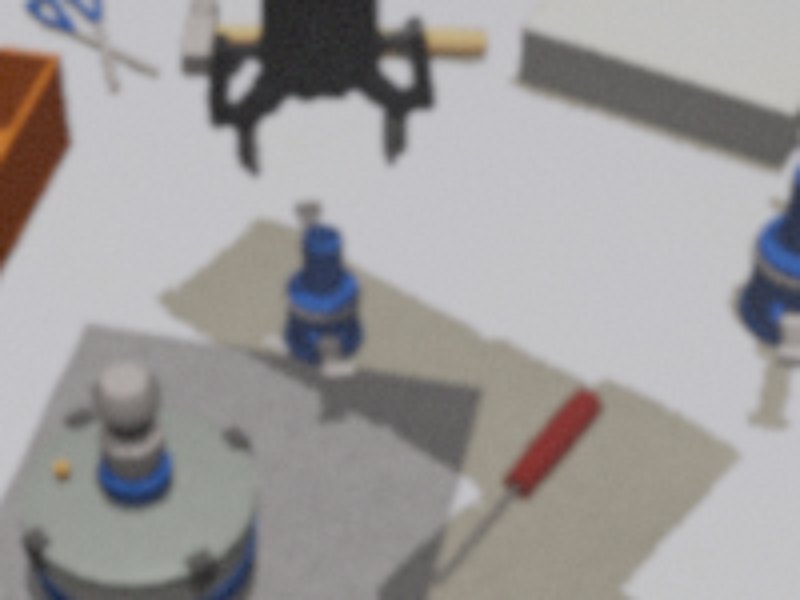

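The jaws are centred over the smaller blue coupling, with the stem at crop (322,240). The larger one stands apart at the right edge, crop (785,250).

Emit:
{"fn": "apply_moves", "kwargs": {
  "steps": [
    [0,25,0,0,0,0,1],
    [0,25,0,0,0,0,1],
    [0,25,0,0,0,0,1],
    [0,14,0,0,0,0,1],
    [0,0,0,0,0,0,1],
    [0,0,0,0,0,0,1]
  ]
}}

```text
clock: 3.7
eef_pos: [0.5243, -0.2535, 0.0626]
ee_rot: [0.695, 0.132, -0.131, -0.694]
ft_force: [0.2, 0.2, 0.3]
opening: 0.0856
```

Emit:
{"fn": "apply_moves", "kwargs": {
  "steps": [
    [0,0,0,0,0,0,-1],
    [0,0,0,0,0,0,-1],
    [0,0,0,0,0,0,-1],
    [0,0,0,0,0,0,-1],
    [0,0,0,0,0,0,-1],
    [0,0,0,0,0,0,-1],
    [0,0,0,0,0,0,-1],
    [0,0,0,0,0,0,-1]
  ]
}}

```text
clock: 4.5
eef_pos: [0.5239, -0.2531, 0.0619]
ee_rot: [0.695, 0.132, -0.132, -0.695]
ft_force: [0.0, 1.4, 5.5]
opening: 0.0286
```

```bash
python3 - <<'E'
from h import *
go((.5236,-.2531,.060),21.5)
s=cap('side','s2.png');t=cap('top','t2.png')
cv2.imwrite('pics/c6.png',cv2.resize(cv2.cvtColor(s[80:230,180:380],cv2.COLOR_RGB2BGR),None,fx=4,fy=4))
E
```

```text
pos [ 0.5239 -0.2531  0.0619] t 4.5 tool shift mm [-0.3  1.9  0.1] rotvec [ 0.001 -0.     0.001] F [0.  1.4 5.5] op 0.0286 j [-0.45  0.5   1.85  0.    0.79 -0.83]
```

View pics/c6.png

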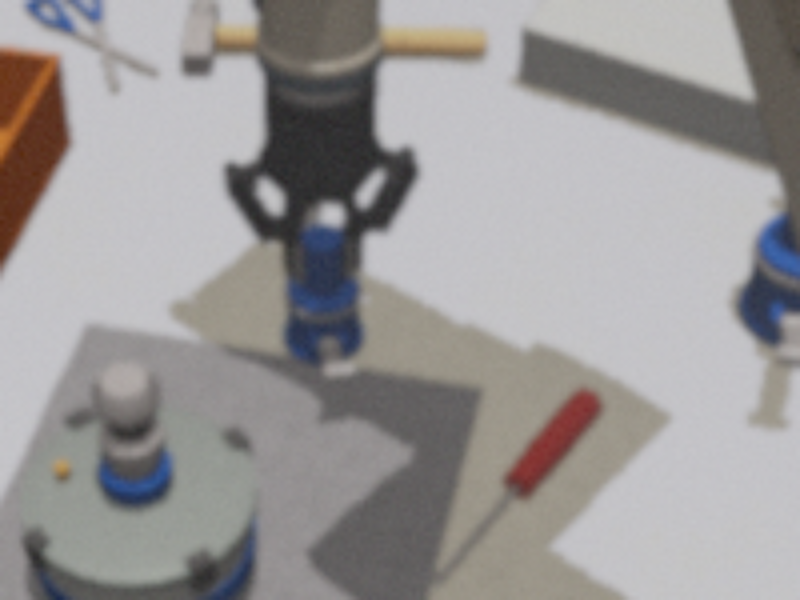

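Emit:
{"fn": "apply_moves", "kwargs": {
  "steps": [
    [0,-10,0,0,0,0,-1],
    [0,-25,0,0,0,0,-1],
    [0,-35,0,0,0,0,-1],
    [0,-35,0,0,0,0,-1],
    [0,-35,0,0,0,0,-1],
    [0,-35,0,0,0,0,-1],
    [0,-30,0,0,0,0,-1],
    [0,-15,0,0,0,0,-1]
  ]
}}

```text
clock: 5.4
eef_pos: [0.524, -0.2532, 0.2846]
ee_rot: [0.695, 0.133, -0.131, -0.694]
ft_force: [0.3, -0.7, -3.1]
opening: 0.0288
```

Emit:
{"fn": "apply_moves", "kwargs": {
  "steps": [
    [10,0,15,0,0,0,-1],
    [18,0,26,0,0,0,-1],
    [22,0,32,0,0,0,-1],
    [22,0,32,0,0,0,-1],
    [22,0,32,0,0,0,-1],
    [18,0,26,0,0,0,-1],
    [10,0,15,0,0,0,-1],
    [0,0,0,0,0,0,-1]
  ]
}}

```text
clock: 6.2
eef_pos: [0.5717, -0.0404, 0.2813]
ee_rot: [-0.694, -0.133, 0.133, 0.695]
ft_force: [-0.1, -0.2, -3.9]
opening: 0.0287
```

```bash
python3 - <<'E'
from h import *
go((.580,-.008,.277),21.5)
s=cap('side','s3.png');t=cap('top','t3.png')
cv2.imwrite('pics/c7.png',cv2.resize(cv2.cvtColor(s[80:230,130:330],cv2.COLOR_RGB2BGR),None,fx=4,fy=4))
E
```

```text
pos [ 0.5717 -0.0404  0.2813] t 6.2 tool shift mm [19.7  4.3 27. ] rotvec [-0.001  0.002 -0.   ] F [-0.1 -0.2 -3.9] op 0.0287 j [-0.07  0.23  1.69  0.    1.22 -0.45]
```

View pics/c7.png

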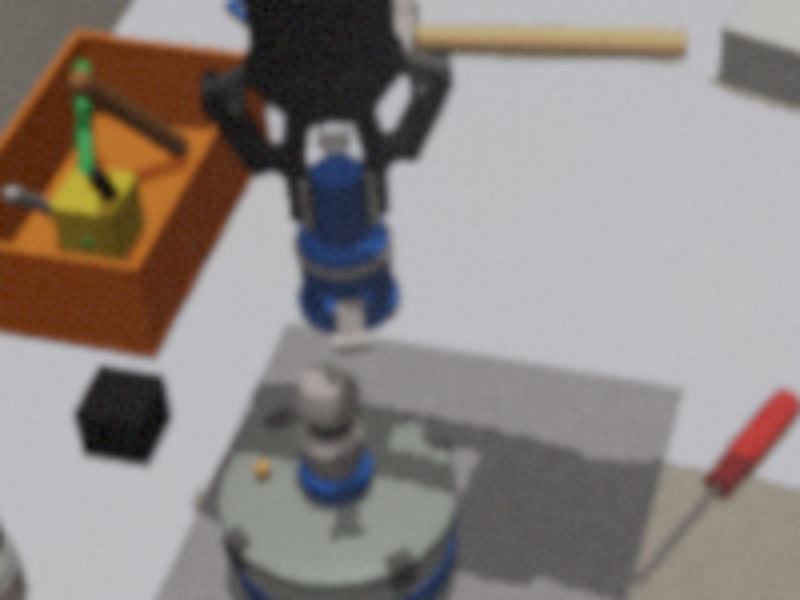

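View pics/t3.png

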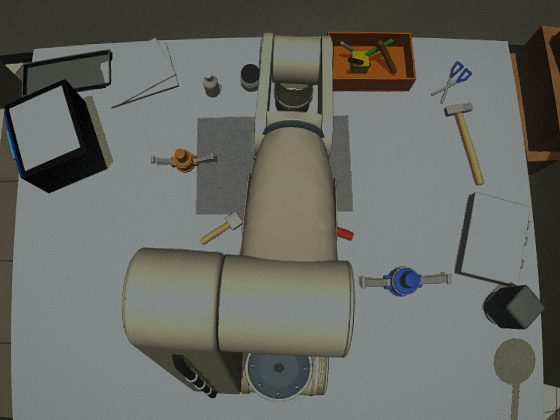

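```bash
python3 - <<'E'
from h import *
print(onz('side',210.8,174.3,.184),onz('top',276.8,132.8,.184))
# nose rim fit: bright top disc in initial images
for n,f,box in(('side','s0.png',(195,160,35,32)),('top','t0.png',(265,120,28,30))):
    i=cv2.imread('pics/'+f);x,y,w,h=box;g=cv2.GaussianBlur(cv2.cvtColor(i[y:y+h,x:x+w],cv2.COLOR_BGR2GRAY),(3,3),0)
    th=.5*(np.percentile(g,95)+np.percentile(g,55));
    print(n,g.max()); print(g[6:22:2,6:30:2])
E
```

```text
[ 0.57935923 -0.01070972  0.184     ] [ 0.58195552 -0.0077723   0.184     ]
side 190
[[140 140 140 142 141 141 139 138 139 141 141 141]
 [138 141 139 141 141 141 140 138 138 141 141 139]
 [138 139 140 145 149 149 148 144 141 141 142 140]
 [139 140 145 156 162 162 161 153 141 139 142 141]
 [140 139 148 162 164 164 164 157 130 130 139 140]
 [137 124 138 160 164 163 163 152 121 119 135 139]
 [137 115 121 144 153 153 146 133 112 114 133 138]
 [130 114 109 122 128 130 123 116 107 111 134 139]]
top 125
[[100 102 106  96  95  96  97  98  94  86  57]
 [ 95  86  93  92  80  88  95  97  95  95  82]
 [ 79 102 121 122 123  90  85  97  97  97  97]
 [ 78 122 122 123 121 115  69  99  97  96  96]
 [ 78 122 122 122 122 111  65  90  98  97  95]
 [ 68 107 123 122 122  88  56  83  98  99  98]
 [ 64  72  78  87  80  62  53  67 100  99  99]
 [ 65  58  64  64  59  52  54  57  92  97  98]]
```

Emit:
{"fn": "apply_moves", "kwargs": {
  "steps": [
    [7,0,10,0,0,0,-1],
    [7,0,10,0,0,0,-1],
    [5,0,7,0,0,0,-1],
    [0,0,0,0,0,0,-1],
    [0,0,0,0,0,0,-1]
  ]
}}

```text
clock: 6.8
eef_pos: [0.5796, -0.0105, 0.2812]
ee_rot: [0.695, 0.132, -0.132, -0.695]
ft_force: [0.3, -0.6, -2.8]
opening: 0.0287
```

```bash
python3 - <<'E'
from h import *
go((.580,-.008,.277),21.5)
s=cap('side','s4.png')
cv2.imwrite('pics/c8.png',cv2.resize(cv2.cvtColor(s[100:250,130:330],cv2.COLOR_RGB2BGR),None,fx=4,fy=4))
st=bot.get_state()['eef_pos']
print(proj('side',[st+[0,0,.036],st+[0,0,-.062],[.58,-.008,.184],[.58,-.008,.09]]))
E
```

```text
pos [ 0.5796 -0.0105  0.2812] t 6.8 tool shift mm [1.3 4.2 2.2] rotvec [ 0.  0. -0.] F [ 0.3 -0.6 -2.8] op 0.0287 j [-0.02  0.24  1.68 -0.    1.23 -0.4 ]
[[205.11881567 130.23223204]
 [209.3095498  163.40758125]
 [210.17696503 175.06367106]
 [213.70037731 201.76434798]]
```

View pics/c8.png

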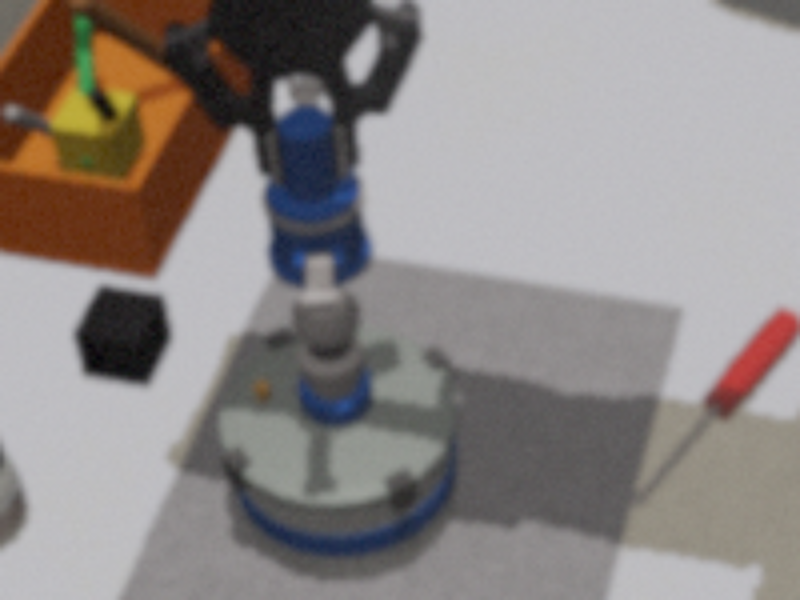

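Emit:
{"fn": "apply_moves", "kwargs": {
  "steps": [
    [1,0,1,0,0,0,-1],
    [0,15,0,0,0,0,-1],
    [0,14,0,0,0,0,-1],
    [0,4,0,0,0,0,-1],
    [0,4,0,0,0,0,-1],
    [0,4,0,0,0,0,-1],
    [0,0,0,0,0,0,-1]
  ]
}}

```text
clock: 7.55
eef_pos: [0.5801, -0.0093, 0.24]
ee_rot: [-0.695, -0.132, 0.132, 0.695]
ft_force: [-0.1, -0.2, -2.5]
opening: 0.0288
```

```bash
python3 - <<'E'
from h import *
go((.580,-.009,.200),21.5);print(bot.get_state()['ft_torque'])
s=cap('side','s5.png')
cv2.imwrite('pics/c9.png',cv2.resize(cv2.cvtColor(s[130:230,160:260],cv2.COLOR_RGB2BGR),None,fx=6,fy=6))
E
```

```text
pos [ 0.5801 -0.0093  0.24  ] t 7.55 tool shift mm [ 0.1 40.   0.3] rotvec [-0. -0. -0.] F [-0.1 -0.2 -2.5] op 0.0288 j [-0.02  0.28  1.72  0.    1.14 -0.39]
[ 0.00358541 -0.00035032 -0.0345796 ]
```

View pics/c9.png

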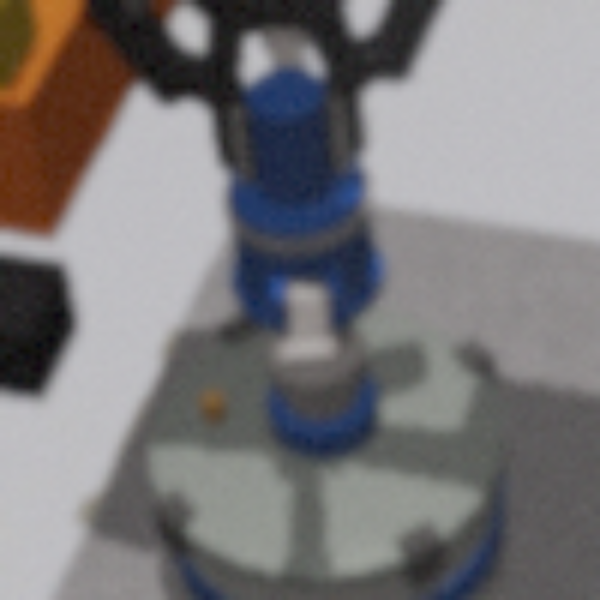

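The cup is over the nose with no contact force, and the cam arm at crop (308,320) is still raised. I'll continue down.

Emit:
{"fn": "apply_moves", "kwargs": {
  "steps": [
    [0,4,0,0,0,0,-1],
    [0,4,0,0,0,0,-1],
    [0,4,0,0,0,0,-1],
    [0,0,0,0,0,0,-1]
  ]
}}

```text
clock: 8.0
eef_pos: [0.5799, -0.0093, 0.2276]
ee_rot: [-0.695, -0.132, 0.132, 0.695]
ft_force: [-0.6, -0.2, -2.6]
opening: 0.0291
```

Emit:
{"fn": "apply_moves", "kwargs": {
  "steps": [
    [0,4,0,0,0,0,-1],
    [0,4,0,0,0,0,-1],
    [0,4,0,0,0,0,-1],
    [0,4,0,0,0,0,-1],
    [0,0,0,0,0,0,-1]
  ]
}}

```text
clock: 8.5
eef_pos: [0.5799, -0.0093, 0.2115]
ee_rot: [-0.695, -0.131, 0.132, 0.695]
ft_force: [0.5, 0.0, -3.0]
opening: 0.0288
```

Emit:
{"fn": "apply_moves", "kwargs": {
  "steps": [
    [0,3,0,0,0,0,-1],
    [0,3,0,0,0,0,-1],
    [0,3,0,0,0,0,-1],
    [0,2,0,0,0,0,-1],
    [0,0,0,0,0,0,-1]
  ]
}}

```text
clock: 9.0
eef_pos: [0.58, -0.0093, 0.2009]
ee_rot: [-0.695, -0.132, 0.132, 0.695]
ft_force: [0.2, 0.9, -3.3]
opening: 0.0286
```

Emit:
{"fn": "apply_moves", "kwargs": {
  "steps": [
    [0,1,0,0,0,0,-1],
    [0,1,0,0,0,0,-1],
    [0,1,0,0,0,0,-1],
    [0,0,0,0,0,0,-1]
  ]
}}

```text
clock: 9.4
eef_pos: [0.5804, -0.0092, 0.1997]
ee_rot: [0.695, 0.132, -0.132, -0.695]
ft_force: [-4.8, 1.1, 8.9]
opening: 0.029
```

The force rises at TCP z=0.1997, and I predicted seating at about 0.200. One more mm to press it home, then hold.

Emit:
{"fn": "apply_moves", "kwargs": {
  "steps": [
    [0,1.5,0,0,0,0,-1],
    [0,0,0,0,0,0,-1],
    [0,0,0,0,0,0,-1],
    [0,0,0,0,0,0,-1]
  ]
}}

```text
clock: 9.8
eef_pos: [0.5804, -0.0092, 0.1996]
ee_rot: [0.695, 0.132, -0.131, -0.695]
ft_force: [-9.5, 1.0, 21.3]
opening: 0.0284
```

Emit:
{"fn": "apply_moves", "kwargs": {
  "steps": [
    [0,-2,0,0,0,0,-1],
    [0,0,0,0,0,0,0.3],
    [0,0,0,0,0,0,0.5],
    [0,0,0,0,0,0,0.5],
    [0,0,0,0,0,0,0.5],
    [0,0,0,0,0,0,0.5]
  ]
}}

```text
clock: 10.4
eef_pos: [0.5802, -0.0093, 0.1986]
ee_rot: [-0.695, -0.132, 0.132, 0.695]
ft_force: [-0.8, 0.3, 0.5]
opening: 0.0634
```

```bash
python3 - <<'E'
from h import *
go((.580,-.009,.200),21.5)
s=cap('side','s6.png')
cv2.imwrite('pics/c10.png',cv2.resize(cv2.cvtColor(s[130:230,160:260],cv2.COLOR_RGB2BGR),None,fx=6,fy=6))
print(proj('side',[[.58,-.0093,.236]]))
E
```

```text
pos [ 0.5802 -0.0093  0.1986] t 10.4 tool shift mm [-0.1 -1.4  0.4] rotvec [-0. -0. -0.] F [-0.8  0.3  0.5] op 0.0634 j [-0.02  0.32  1.76  0.    1.06 -0.39]
[[208.24889854 158.41394104]]
```

View pics/c10.png

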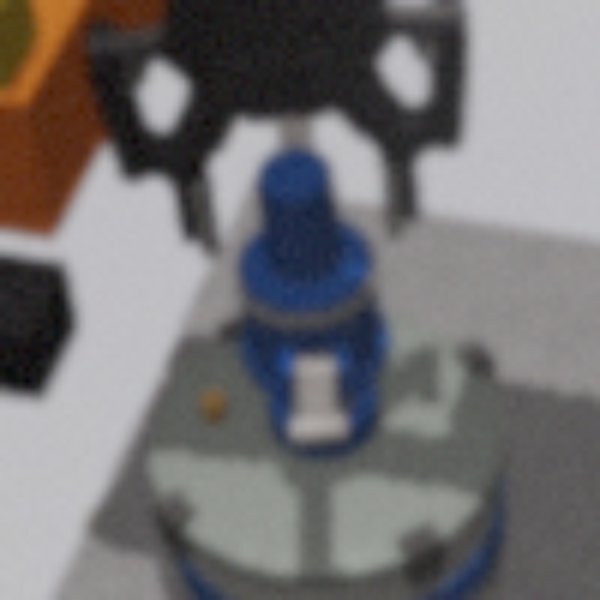

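It's home: the stem top is seen at (208.8,158.3) against (208.2,158.4) predicted for the seated height, and it is upright. Next I raise, shut the gripper, and go out 70 mm over the near (+y) arm.

Emit:
{"fn": "apply_moves", "kwargs": {
  "steps": [
    [0,-15,0,0,0,0,0.5],
    [0,-25,0,0,0,0,0.5],
    [0,-25,0,0,0,0,0.5],
    [0,-5,0,0,0,0,0.5],
    [0,0,20,0,0,0,-1],
    [0,0,30,0,0,0,-1],
    [0,0,20,0,0,0,-1],
    [0,0,0,0,0,0,-1]
  ]
}}

```text
clock: 11.25
eef_pos: [0.5534, 0.0576, 0.268]
ee_rot: [-0.694, -0.132, 0.133, 0.695]
ft_force: [-0.3, 0.1, 0.5]
opening: 0.0058
```

Emit:
{"fn": "apply_moves", "kwargs": {
  "steps": [
    [0,0,0,0,0,0,-1],
    [0,0,0,0,0,0,-1],
    [0,0,0,0,0,0,-1]
  ]
}}

```text
clock: 11.55
eef_pos: [0.5548, 0.0551, 0.2686]
ee_rot: [0.695, 0.131, -0.132, -0.695]
ft_force: [-0.2, -1.2, 0.8]
opening: 0.0
```

```bash
python3 - <<'E'
from h import *
go((.580-.366*.07,-.0093+.93*.07,.200),21.5)
s=cap('side','s7.png')
cv2.imwrite('pics/c11.png',cv2.resize(cv2.cvtColor(s[100:230,140:280],cv2.COLOR_RGB2BGR),None,fx=4,fy=4))
E
```

```text
pos [0.5548 0.0551 0.2686] t 11.55 tool shift mm [-0.1 68.6  0.8] rotvec [ 0.    -0.001 -0.   ] F [-0.2 -1.2  0.8] op 0.0 j [ 0.1   0.21  1.74 -0.    1.19 -0.28]
```

View pics/c11.png

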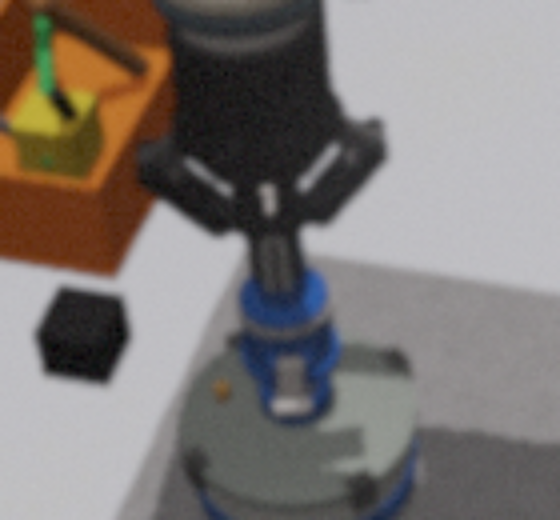

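Emit:
{"fn": "apply_moves", "kwargs": {
  "steps": [
    [0,30,0,0,0,0,-1],
    [0,30,0,0,0,0,-1],
    [0,8,0,0,0,0,-1],
    [0,8,0,0,0,0,-1],
    [0,8,0,0,0,0,-1],
    [0,8,0,0,0,0,-1],
    [0,8,0,0,0,0,-1],
    [0,0,0,0,0,0,-1]
  ]
}}

```text
clock: 12.4
eef_pos: [0.5542, 0.0558, 0.168]
ee_rot: [-0.695, -0.131, 0.132, 0.695]
ft_force: [0.3, 0.5, 0.5]
opening: -0.0003
```

```bash
python3 - <<'E'
from h import *
go((.5545,.056,.122),21.5)
s=cap('side','s8.png')
cv2.imwrite('pics/c12.png',cv2.resize(cv2.cvtColor(s[100:230,140:280],cv2.COLOR_RGB2BGR),None,fx=4,fy=4))
E
```

```text
pos [0.5542 0.0558 0.168 ] t 12.4 tool shift mm [ 0.4 46.   0. ] rotvec [-0.    -0.    -0.001] F [0.3 0.5 0.5] op -0.0003 j [ 0.1   0.32  1.84 -0.    0.98 -0.28]
```

View pics/c12.png

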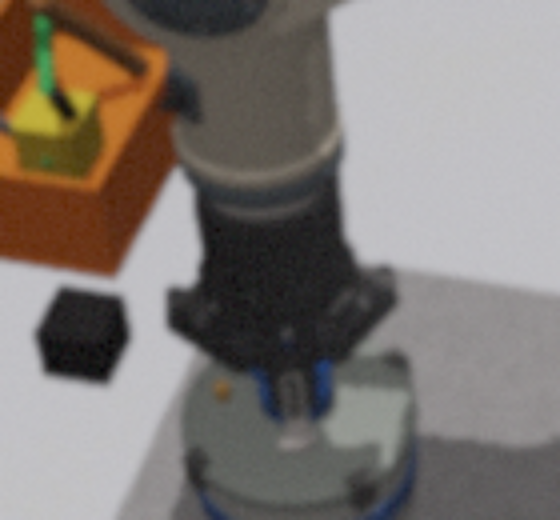

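Emit:
{"fn": "apply_moves", "kwargs": {
  "steps": [
    [0,8,0,0,0,0,-1],
    [0,8,0,0,0,0,-1],
    [0,8,0,0,0,0,-1],
    [0,4,0,0,0,0,-1],
    [0,0,0,0,0,0,-1]
  ]
}}

```text
clock: 12.95
eef_pos: [0.554, 0.0558, 0.1399]
ee_rot: [-0.695, -0.131, 0.132, 0.695]
ft_force: [0.4, 1.1, 0.1]
opening: -0.0002
```

Emit:
{"fn": "apply_moves", "kwargs": {
  "steps": [
    [0,3,0,0,0,0,-1],
    [0,3,0,0,0,0,-1],
    [0,3,0,0,0,0,-1],
    [0,0,0,0,0,0,-1]
  ]
}}

```text
clock: 13.35
eef_pos: [0.5543, 0.0559, 0.1314]
ee_rot: [-0.695, -0.132, 0.132, 0.695]
ft_force: [-1.2, 1.1, -0.0]
opening: -0.0001
```

Emit:
{"fn": "apply_moves", "kwargs": {
  "steps": [
    [0,2,0,0,0,0,-1],
    [0,2,0,0,0,0,-1],
    [0,2,0,0,0,0,-1],
    [0,0,0,0,0,0,-1]
  ]
}}

```text
clock: 13.75
eef_pos: [0.5549, 0.056, 0.126]
ee_rot: [-0.695, -0.132, 0.132, 0.695]
ft_force: [-0.2, 1.2, 4.3]
opening: -0.0003
```

```bash
python3 - <<'E'
from h import *
go((.5545,.056,.122),21.5)
s=cap('side','s9.png')
cv2.imwrite('pics/c13.png',cv2.resize(cv2.cvtColor(s[140:230,160:260],cv2.COLOR_RGB2BGR),None,fx=6,fy=6))
E
```

```text
pos [0.5549 0.056  0.126 ] t 13.75 tool shift mm [-0.4  4.   0.1] rotvec [-0.    -0.     0.001] F [-0.2  1.2  4.3] op -0.0003 j [ 0.1   0.37  1.87  0.    0.9  -0.28]
```

View pics/c13.png

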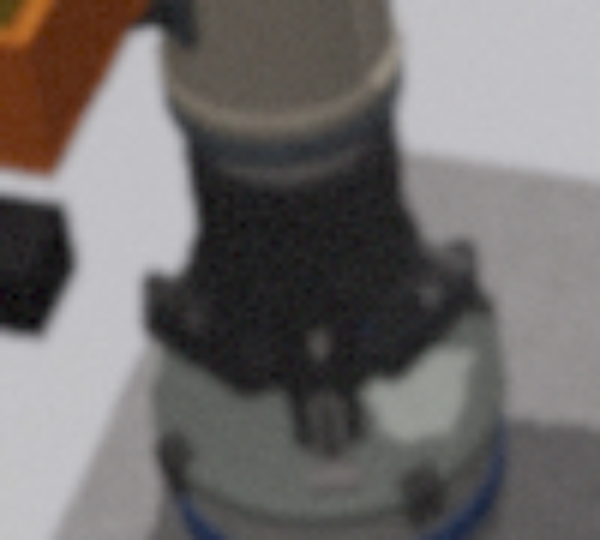

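Emit:
{"fn": "apply_moves", "kwargs": {
  "steps": [
    [0,1.5,0,0,0,0,-1],
    [0,0,0,0,0,0,-1],
    [0,0,0,0,0,0,-1]
  ]
}}

```text
clock: 14.1
eef_pos: [0.5551, 0.0562, 0.125]
ee_rot: [-0.695, -0.132, 0.131, 0.695]
ft_force: [-0.2, 1.7, 9.4]
opening: 0.0002
```

The force is climbing stiffly at 0.125, which matches the arm's top face at its stop (about 0.124). Now up, and across to the other arm.

Emit:
{"fn": "apply_moves", "kwargs": {
  "steps": [
    [0,-15,0,0,0,0,-1],
    [0,-30,0,0,0,0,-1],
    [0,-35,0,0,0,0,-1],
    [0,-35,0,0,0,0,-1],
    [0,-25,0,0,0,0,-1],
    [0,-5,0,0,0,0,-1],
    [0,0,0,0,0,0,-1]
  ]
}}

```text
clock: 14.8
eef_pos: [0.5547, 0.0558, 0.2696]
ee_rot: [0.695, 0.132, -0.131, -0.695]
ft_force: [0.1, 0.2, -0.1]
opening: 0.0002
```

Emit:
{"fn": "apply_moves", "kwargs": {
  "steps": [
    [0,0,-15,0,0,0,-1],
    [0,0,-25,0,0,0,-1],
    [0,0,-30,0,0,0,-1],
    [0,0,-30,0,0,0,-1],
    [0,0,-25,0,0,0,-1],
    [0,0,-15,0,0,0,-1],
    [0,0,0,0,0,0,-1],
    [0,0,0,0,0,0,-1]
  ]
}}

```text
clock: 15.6
eef_pos: [0.6053, -0.0745, 0.2682]
ee_rot: [-0.694, -0.131, 0.132, 0.695]
ft_force: [-0.7, -0.2, 0.4]
opening: 0.0
```

```bash
python3 - <<'E'
from h import *
go((.580+.366*.07,-.0093-.93*.07,.122),21.5)
s=cap('side','s10.png')
cv2.imwrite('pics/c14.png',cv2.resize(cv2.cvtColor(s[140:230,160:260],cv2.COLOR_RGB2BGR),None,fx=6,fy=6))
E
```

```text
pos [ 0.6053 -0.0745  0.2682] t 15.6 tool shift mm [  0.5 146.2  -0.2] rotvec [-0.001 -0.001 -0.001] F [-0.7 -0.2  0.4] op 0.0 j [-0.13  0.3   1.63  0.    1.22 -0.5 ]
```

View pics/c14.png

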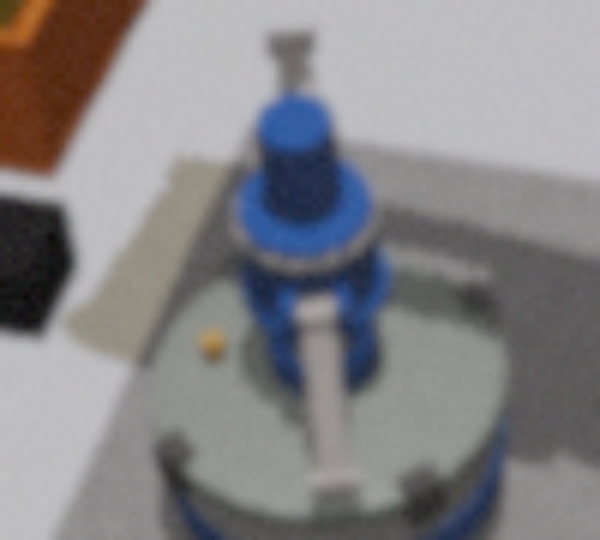

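The near arm is down, its tip at crop (335,490). The far arm is still raised at crop (290,55), and the coupling is upright. Next I press the far arm.

Emit:
{"fn": "apply_moves", "kwargs": {
  "steps": [
    [0,30,0,0,0,0,-1],
    [0,30,0,0,0,0,-1],
    [0,8,0,0,0,0,-1],
    [0,8,0,0,0,0,-1],
    [0,8,0,0,0,0,-1],
    [0,8,0,0,0,0,-1],
    [0,8,0,0,0,0,-1],
    [0,0,0,0,0,0,-1]
  ]
}}

```text
clock: 16.45
eef_pos: [0.6054, -0.0744, 0.1685]
ee_rot: [-0.695, -0.131, 0.132, 0.695]
ft_force: [0.2, -0.6, -0.8]
opening: -0.0002
```

Emit:
{"fn": "apply_moves", "kwargs": {
  "steps": [
    [0,8,0,0,0,0,-1],
    [0,8,0,0,0,0,-1],
    [0,8,0,0,0,0,-1],
    [0,4,0,0,0,0,-1],
    [0,0,0,0,0,0,-1]
  ]
}}

```text
clock: 16.95
eef_pos: [0.6053, -0.0743, 0.1403]
ee_rot: [-0.695, -0.131, 0.132, 0.695]
ft_force: [-0.1, -0.5, 0.0]
opening: 0.0
```

Emit:
{"fn": "apply_moves", "kwargs": {
  "steps": [
    [0,3,0,0,0,0,-1],
    [0,3,0,0,0,0,-1],
    [0,3,0,0,0,0,-1],
    [0,0,0,0,0,0,-1]
  ]
}}

```text
clock: 17.35
eef_pos: [0.6058, -0.0744, 0.132]
ee_rot: [0.695, 0.132, -0.132, -0.695]
ft_force: [0.7, 0.7, 0.4]
opening: 0.0002
```

Emit:
{"fn": "apply_moves", "kwargs": {
  "steps": [
    [0,2,0,0,0,0,-1],
    [0,2,0,0,0,0,-1],
    [0,1.5,0,0,0,0,-1],
    [0,0,0,0,0,0,-1]
  ]
}}

```text
clock: 17.75
eef_pos: [0.6064, -0.0747, 0.1272]
ee_rot: [0.695, 0.132, -0.131, -0.694]
ft_force: [-0.0, -1.3, 5.3]
opening: 0.0003
```

Emit:
{"fn": "apply_moves", "kwargs": {
  "steps": [
    [0,1.5,0,0,0,0,-1],
    [0,0,0,0,0,0,-1],
    [0,0,0,0,0,0,-1]
  ]
}}

```text
clock: 18.05
eef_pos: [0.6068, -0.0749, 0.1263]
ee_rot: [0.695, 0.133, -0.131, -0.694]
ft_force: [-0.5, -2.1, 8.4]
opening: 0.0002
```

Emit:
{"fn": "apply_moves", "kwargs": {
  "steps": [
    [0,-15,0,0,0,0,-1],
    [0,-30,0,0,0,0,-1],
    [0,-35,0,0,0,0,-1],
    [0,-35,0,0,0,0,-1],
    [0,-35,0,0,0,0,-1],
    [0,-25,0,0,0,0,-1],
    [0,-10,0,0,0,0,-1],
    [0,0,0,0,0,0,-1]
  ]
}}

```text
clock: 18.85
eef_pos: [0.6062, -0.0744, 0.3117]
ee_rot: [0.695, 0.133, -0.131, -0.695]
ft_force: [-0.8, 0.5, -0.3]
opening: 0.0
```

Emit:
{"fn": "apply_moves", "kwargs": {
  "steps": [
    [0,0,-20,0,0,0,-1],
    [0,0,-35,0,0,0,-1],
    [0,0,-35,0,0,0,-1],
    [0,0,-35,0,0,0,-1],
    [0,0,-35,0,0,0,-1],
    [0,0,-35,0,0,0,-1],
    [0,0,-20,0,0,0,-1],
    [0,0,0,0,0,0,-1]
  ]
}}

```text
clock: 19.65
eef_pos: [0.6842, -0.2779, 0.3069]
ee_rot: [-0.694, -0.13, 0.132, 0.695]
ft_force: [-0.1, 0.9, -0.1]
opening: 0.0001
```

```bash
python3 - <<'E'
from h import *
go((.6,-.3,.28),21.5)
s=cap('side','s11.png');t=cap('top','t11.png')
cv2.imwrite('pics/c15.png',cv2.resize(cv2.cvtColor(np.hstack([s[135:235,160:260],t[90:190,225:325]]),cv2.COLOR_RGB2BGR),None,fx=4,fy=4))
E
```

```text
pos [ 0.6842 -0.2779  0.3069] t 19.65 tool shift mm [-86.4  27.1  10. ] rotvec [-0.002 -0.003 -0.003] F [-0.1  0.9 -0.1] op 0.0001 j [-0.39  0.48  1.27 -0.    1.39 -0.76]
```

View pics/c15.png

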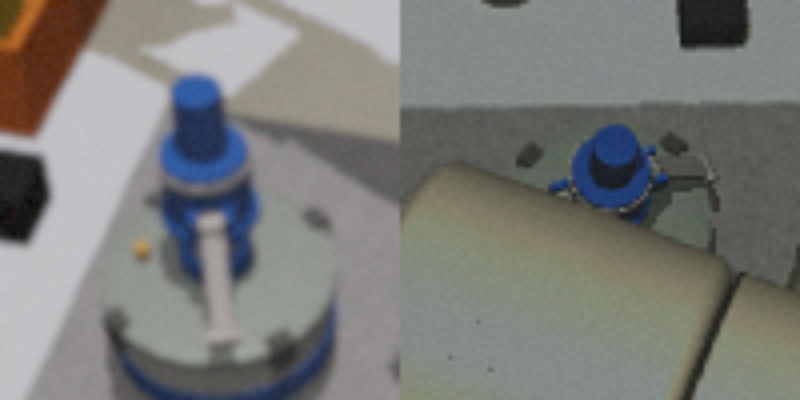

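```bash
python3 - <<'E'
from h import *
c=np.array([.580,-.0093]);u=np.array([.366,-.930])
for q in(0,.8,1.05,1.31):
    e=np.radians(30)-q;r=.031+.065*np.cos(e);z=.158+.065*np.sin(e)
    R_=[*(c+u*r),z];L=[*(c-u*r),z]
    print(q,proj('top',[R_]).round(1),proj('side',[L]).round(1))
print('seen R top',303,133.9,'L side',160+222/4-.4,135+335/4-.4)
print(tri((160+197/4-.4,135+90/4-.4),(225+217/4-.4,90+137/4-.4)))
E
```

```text
0 [[307.7 120.8]] [[212.5 200.6]]
0.8 [[308.6 126.4]] [[214.6 217.4]]
1.05 [[306.2 129. ]] [[215.  219.4]]
1.31 [[302.5 131.9]] [[215.2 219.6]]
seen R top 303 133.9 L side 215.1 218.35
(array([ 0.58339974, -0.01302319,  0.23776085]), np.float64(0.007597957023731931))
```

The right arm tip matches the full-stop prediction. The stem-top rays disagree by 7.6 mm, so I'll check tilt and position before handing in.

```bash
python3 - <<'E'
from h import *
for p in([.58,-.0093,.236],[.58,-.0093,.190]):
    print('pred',proj('side',[p]).round(1),proj('top',[p]).round(1))
s=cv2.imread('pics/s11.png');t=cv2.imread('pics/t11.png')
k=lambda i,x,y:cv2.resize(i[y:y+50,x:x+50],None,fx=8,fy=8,interpolation=cv2.INTER_CUBIC)
cv2.imwrite('pics/c16.png',np.hstack([k(s,185,145),k(t,255,110)]))
E
```

```text
pred [[208.2 158.4]] [[277.5 126.8]]
pred [[210.1 172.9]] [[277.4 132.7]]
```

View pics/c16.png

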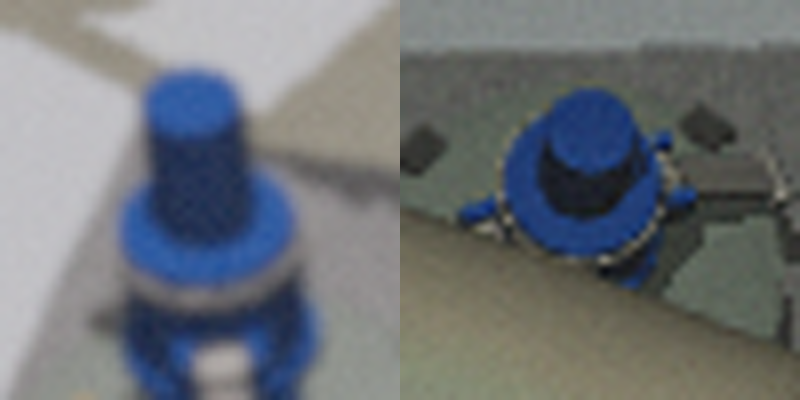

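```bash
python3 - <<'E'
from h import *
print(tri((208.7,157.4),(278.7,125.8)),tri((210.6,172.4),(277.7,133)))
print(bot.get_state()['qvel'].round(3),bot.finish_job())
E
```

```text
(array([ 0.58118952, -0.01242021,  0.23662837]), np.float64(0.002591729744101335)) (array([ 0.57894772, -0.01004476,  0.19100207]), np.float64(2.9281937198667278e-05))
the job is handed in; nothing more can be done
[ 0.021 -0.024  0.01   0.002  0.003  0.002] None
```

I put the smaller blue coupling on the adaptor, pushed it home with both cam arms raised, then pressed the near arm and the far arm down one after the other. I handed the job in at about 20 s with the gripper well clear; no verdict came back.

**Seating:** in the last pictures the stem top is at z = 0.2366 (0.236 expected) and the cup top at 0.191 (0.190 expected). The coupling is within about 4 mm of the adaptor's axis and leans about 4°.

**Cam arms:** both pressed to a firm stop at TCP z of 0.125 and 0.126 m. The far arm's tip matches full-down to about 2 px. The near arm looks down too, but the side view barely tells full-down from part-way, so that one rests mostly on the press height.

**Disagreements:**
- My first rough check of the stem top had the two camera rays 7.6 mm apart. Picking the points again on an enlarged picture brought that to 2.6 mm.
- The side and top views placed the adaptor about 3 mm apart in x and y, so I aimed between them. The coupling went on with no contact force until it seated.

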